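Set the funnel holder over the tall jar and seat the funnel

ROBOT

A 6-joint arm with a two-finger parallel gripper is mounted at the origin on the work surface. World frame = base frame: x ahead of the robot, y to its left, z up, the work surface at z = 0. Lengths are in m, angles in rad, forces in N, time in s.
With the tool pointing down it reaches from about 0.25 to 0.775 m from the base axis. Payload 4 kg.
Tool frame: the origin (TCP) lies midway between the tips of the shut fingers; the grasp point (between the pads) lies 19 mm behind it; y points along the fingers, x is the direction in which the jaws open and shut, and the axes are right-handed (so a half turn about y gives the same grasp; the last joint's range is limited). The gripper opens to 94 mm and grips with 3 to 60 N. Pads are 16 mm wide; open, the fingers measure 119 mm over their backs; the gripper's body (75 mm by 177 mm) begins 78 mm behind the grasp point.
Start: joints at [1.071, 0.087, 1.371, -0, 1.684, -0.103], TCP at [0.213, 0.507, 0.206] pointing down, gripper open.
Joint ranges: [-3.1, 3.1], [-0.76, 2.03], [0.27, 2.55], [-1.08, 4.22], [0.17, 2.65], [-2.57, 2.57]. Speed limits (rad/s): [2.79, 2.79, 3.14, 3.14, 3.14, 3.14].

INTERFACE

Orientations are given as [roll, pitch, yaw] about the fixed x, y, z axes, in that order (R = Rz(yaw) Ry(pitch) Rx(roll)).
In Python, from bench import robot gives the robot as it stands.
- The arm moves only by the shell command python3 -m creep 'ROWS'. ROWS is JSON, a list of rows, each a list of 7 numbers: the shift along the tool's x, y, z in mm, then the turn, a rotation vector about the tool's x, y, z in degrees, then the closure in counts, from 0 (fully open) to 255 (shut). A call has 1 to 5 rows; each row is the pose to reach, as a shift and turn from the pose commanded when the call began, along the tool's axes at that moment; what a row does not reach only later rows make up. A row lasts 1/8 s, in which the tool goes at most 62.5 mm and 10.7 degrees, less where a joint would pass 70% of its speed; a pose out of reach is approached as far as the arm can. A call with a gripper value outside its range is refused whole. The fingers move at their own pace and stop on an object; the grip force is fixed at half the most. Time passes only in rows, so rows that repeat a pose let the fingers close. It gives the time, the measured TCP pose, the force and the opening at its end, in the units of the state.
- robot.get_obs(): the state, without advancing time (a new reading comes with each control period).
- robot.snapshot(name): name is "side" or "top" or "wrist"; returns a dict with "color" (480x640x3 uint8, blue, green, red), "fx", "fy", "cx", "cy" (pixels), "world_from_camera" (4x4, takes a point from camera to world coordinates); the wrist camera has in their place "mount" (4x4, takes a point from camera to tool coordinates, whose origin is the TCP and whose axes are the tool frame's). Camera axes: x right, y down, z forward; pixel columns grow to the right and rows downward; lengths in m; the calibration is good to about 2 mm. A picture is of the moment at which its call begins: read the wrist's pose just before it. There is no depth.
- robot.close_job(): hands the job in, once; it reports no verdict.
Trained networks look in the newest picture that a camera, given by its name, has taken for a name from the list of things; names that differ only in an ending like _2 or _b are one class to them, and where a whole thing is asked for, a point or a joint stands for the part that bears it (a point fixed in the world has none). Each returns a list of dicts, best first, with "p" (0 to 1); they miss things now and then, are a little off and sometimes report something else, mostly with a low value. They report only what shows in the picture. A call takes as long as a camera call. They do not tell look-alikes from the thing itself.
- robot.spot_in(name, camera): "point" ([x, y, z] in m, in world coordinates, good to about 4 mm: the middle of the surface that is visible of it).
- robot.landmark_of(name, camera): "point" ([x, y, z] in m, in world coordinates, good to about 4 mm: a listed point, or the origin of a listed thing).
The state is a dict: "time": time; "joint_positions": joint angles; "qvel": joint speeds; "joint_torque": joint torques, N m; "tool_pos": TCP position; "ee_rot": TCP orientation; "wrist_force": force on the tool from outside, world axes, zero at the start; "wrist_torque": the same for the moment, N m; "width": finger opening in m.
Only numpy, scipy, OpenCV 4.12 (cv2) and the standard library are available. Lean on these libraries where they do the work, as an engineer would, in place of code of your own. Each camera call takes 0.05 s, during which the arm holds its last target.

TASK

Pull back the spring knob of the funnel holder, slide the holder along its rail until its ring is over the tall white jar, and let the knob go so that its pin drops fully home in the hole there. Then set the aluminium funnel upright in the holder's ring, spout down into the jar's mouth, and let go. Leave the jar and everything else standing where it is.

Things in the scene. Friction and masses are not known exactly. Their poses are not given: they have to be found in the camera images.
- stand: Filling stand, fixed: walnut base board 200 (x) x 420 (y) x 12 mm with a rail and a hook bar between two grey upright plates at y = +-184 mm (8 mm thick, x from -92 to -18 mm, up to z = 420 mm). Origin: centre of the board's underside; z up, x away from the robot at yaw 0. Tall jar, mug and tin stand on the board at x = 50 mm, one each at y = -95, 0, +95 mm (+-3 mm), in any order.
- rail (a point): Mid-point of the axis of the square 30 mm steel rail (360 mm long along the stand's y), at x = -45, y = 0, z = 215 mm of the stand; axes as the stand's. The rail's upper face looks up and to -x, 27 degrees from vertical, and has five holes, 15 mm wide and 14 mm deep, at y = -95, -47.5, 0, +47.5, +95 mm.
- bar (a point): Point at y = 0 on the axis of the 12 mm round hook bar that runs along the stand's y, 405 mm above the counter at x = -66 mm of the stand, from upright to upright. A tea infuser (42 mm wide, down to z = 296 mm) hangs from its end outside the uprights at y = +222 mm.
- carriage (a joint): Funnel holder's place along the rail in m, along the stand's +y, 0 at mid-rail: equals the y of the hole under its pin (starts at -0.0475, pin in that hole; range -0.115 to 0.115). About 2 N of friction, so it stays where left. An aluminium sleeve 46 mm square, 50 mm long, with an arm to +x that carries the ring.
- plunger (a joint): How far the spring plunger is pulled out in m: 0 = pin home, 14 mm deep in its hole; from 0.014 its 12 mm round-nosed pin is clear of the hole; stop at 0.020. Resting on the rail between two holes it reads about 0.014. Springs back by itself; pull about 5 N at 0, 10 N at full travel.
- knob (a point): Centre of the plunger's black knob, 32 mm diameter, 41 mm long. Its z axis is the pull direction (up and towards the robot, 27 degrees from vertical), y the rail's direction. Below it a 20 mm wide neck; the sleeve's face is 45 mm below its centre along z. The hook bar runs 130 mm straight above, so a gripper pointing straight down does not fit; one along the knob's axis does.
- ring (a point): Centre of the top of the holder's ring, inner diameter 62 mm, outer 78 mm, 8 mm thick, level, 95 mm from the rail axis on the stand's +x side, 219 mm above the counter. Moves with the holder; axes as the stand's.
- jar_mouth (a point): Centre of the mouth of the tall white stoneware jar, round, 86 mm outer and 78 mm inner diameter, 179 mm tall, rim 191 mm above the counter; about 0.55 kg, loose.
- funnel_mid (a point): Centre (half-way up) of the aluminium wide-spout funnel, 83 mm tall, about 0.11 kg, standing on its spout on the counter. Spout 42 mm outer diameter over the lowest 35 mm, then a cone out to 96 mm at 75 mm height. z up; the handle lies along its +x. Seated, the cone rests on the ring's inner edge, with this point about 8 mm below the ring's top and the spout's end about 50 mm below the ring's top.
- funnel_handle (a point): Centre of the funnel's handle, an upright flat lug 10 mm thick (across the funnel's y), 33 mm high, that sticks out 36 mm from the rim; 68 mm from the funnel's axis, 25 mm above funnel_mid. Axes as the funnel's.
- mug: Bystander: blue enamel mug, 76 mm diameter, 95 mm high, under the rail. Origin under its centre.
- tin: Bystander: steel tin, 76 mm diameter, 62 mm high, under the rail. Origin under its centre.
- tub0: Bystander: lowest of a stack of three clear plastic containers with white lids, 154 x 124 x 70 mm; stack 180 mm high. Origin under its centre.
- tub1: Bystander: middle container of the stack.
- tub2: Bystander: top container of the stack.
- spoon_rest: Bystander: walnut spoon rest with a wooden spoon, 200 x 85 mm, 40 mm high. Origin under its centre.
- jar_lid: Bystander: round wooden jar lid lying flat, 84 mm diameter, 12 mm thick.
- butter_dish: Bystander: white butter dish, 170 x 100 mm, 76 mm high.
Things that resemble listed ones, but are neither listed nor needed, are in the scene too. Leave any purple, red or yellow look-alike of the part that bears funnel_mid alone.

How it is judged:
By the outcome, as a careful person would: the job done as asked, in the order asked, and still so for the second after the job is handed in, with the robot touching nothing.
It also fails if it takes over 72 s, if anything falls off the work surface, if the arm or the gripper's body presses on something with over 40 N, if the wrist force passes 120 N, or if a joint passes its speed limit or range.

## Working session

There is one attempt and no reset: what is moved stays moved. The work goes in short steps, Python scripts to look and compute and a shell command to move; the robot and the scene stay as the last step left them, time stands still between calls to the robot, and variables do not carry over. Pictures are saved under pics/ and viewed, and the job is handed in when it is done.

```bash
ls; mkdir -p pics; python3 - <<'E'
from bench import robot
import cv2
o=robot.get_obs();print({k:o[k] for k in('time','tool_pos','ee_rot','wrist_force','width')})
for n in('side','top'):
    s=robot.snapshot(n);cv2.imwrite(f'pics/{n}0.png',s['color']);print(n,s['fx'],s['world_from_camera'])
    for t in('stand','rail','knob','ring','jar_mouth','funnel_mid','funnel_handle','mug','tin','tub2','bar'):
        print(t,[( [round(float(v),3) for v in d['point']],round(float(d['p']),2)) for d in robot.landmark_of(t,n)][:4])
print(robot.get_obs()['time'])
E
```

```text
pics
{'time': 0.0, 'tool_pos': array([0.21229402, 0.50676901, 0.20431575]), 'ee_rot': array([-1.57058755,  0.00221977,  1.17399965]), 'wrist_force': array([-0.25526334,  0.48926273, -0.3839844 ]), 'width': 0.09345989582319737}
side 479.09754808993955 [[-0.95375927  0.19404495 -0.22954263  0.76070473]
 [ 0.3004179   0.63983553 -0.707361    0.91234782]
 [ 0.0096097  -0.74361082 -0.66854364  1.13707328]
 [ 0.          0.          0.          1.        ]]
stand [([0.602, 0.051, -0.002], 0.78), ([0.537, 0.043, 0.407], 0.58)]
rail [([0.56, 0.044, 0.218], 0.61)]
knob [([0.534, -0.006, 0.277], 0.54)]
ring [([0.654, 0.013, 0.22], 0.59)]
jar_mouth [([0.638, 0.156, 0.192], 0.81)]
funnel_mid [([0.372, -0.555, 0.037], 0.98), ([0.18, -0.283, 0.043], 0.98), ([0.333, -0.343, 0.046], 0.87), ([0.572, -0.606, 0.044], 0.69)]
funnel_handle [([0.423, -0.504, 0.066], 0.95), ([0.598, -0.543, 0.067], 0.71), ([0.4, -0.334, 0.065], 0.57), ([0.574, -0.437, 0.066], 0.43)]
mug [([0.669, -0.036, 0.013], 0.68)]
tin [([0.652, 0.064, 0.01], 0.69), ([0.572, -0.439, 0.067], 0.56), ([0.638, 0.153, 0.19], 0.25)]
tub2 [([
[... 418 characters left out ...]
0e+00  1.00000000e+00]]
stand [([0.601, 0.049, -0.003], 0.69)]
rail [([0.426, 0.49, 0.135], 0.22)]
knob [([0.536, -0.007, 0.271], 0.66)]
ring [([0.662, 0.014, 0.219], 0.8)]
jar_mouth [([0.644, 0.152, 0.19], 0.8)]
funnel_mid [([0.377, -0.551, 0.043], 0.91), ([0.569, -0.608, 0.042], 0.85), ([0.179, -0.284, 0.044], 0.76), ([0.539, 0.045, 0.409], 0.6)]
funnel_handle [([0.594, -0.549, 0.065], 0.93), ([0.422, -0.508, 0.067], 0.79), ([0.575, -0.439, 0.069], 0.78), ([0.404, -0.333, 0.065], 0.7)]
mug [([0.67, -0.035, 0.011], 0.58)]
tin [([0.656, 0.065, 0.008], 0.66)]
tub2 [([0.425, 0.492, 0.0], 0.88), ([0.427, 0.491, 0.07], 0.58)]
bar [([0.536, 0.047, 0.404], 0.74), ([0.429, 0.489, 0.071], 0.43)]
1.2
```

View pics/side0.png

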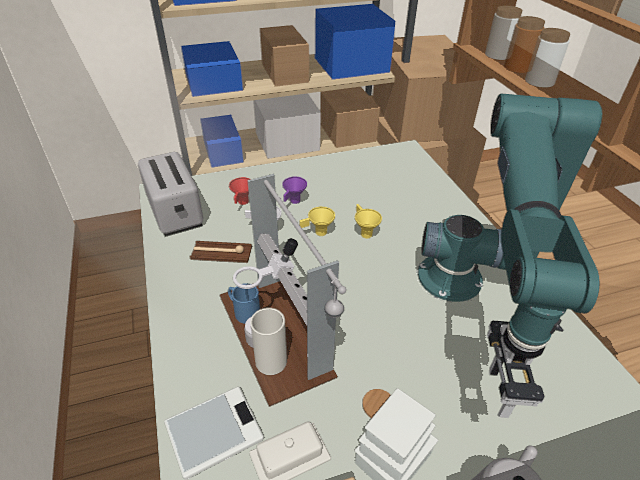

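View pics/top0.png

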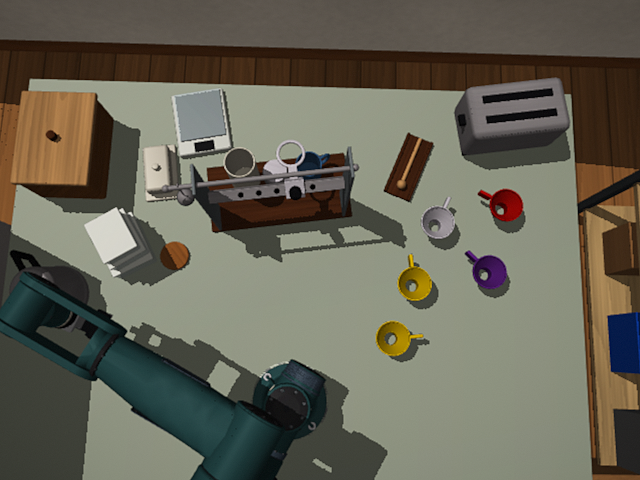

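```bash
cat > fit.py <<'E'
import numpy as np
from scipy.optimize import least_squares
# stand coords -> measured
h=-.0475
s,c=np.sin(np.radians(27)),np.cos(np.radians(27))
def pl(p,x,y,yaw):
    p=np.array(p,float);C,S=np.cos(yaw),np.sin(yaw)
    return np.array([x+C*p[0]-S*p[1],y+S*p[0]+C*p[1],p[2]])
E
python3 - <<'E'
from fit import *
from bench import robot
import cv2
K=(23+45)*1e-3 # knob centre from rail axis
knob=[-.045-K*s,h,.215+K*c]
P=[([0,0,0],[.602,.051,-.002]),([0,0,0],[.601,.049,-.003]),([-.045,0,.215],[.56,.044,.218]),(knob,[.534,-.006,.277]),(knob,[.536,-.007,.271]),([.05,h,.219],[.654,.013,.22]),([.05,h,.219],[.662,.014,.219]),([.05,.095,.191],[.638,.156,.192]),([.05,.095,.191],[.644,.152,.19]),([-.066,0,.405],[.535,.045,.412]),([-.066,0,.405],[.536,.047,.404]),([.05,-.095,.012],[.67,-.035,.011]),([.05,0,.012],[.656,.065,.008])]
f=lambda v:np.concatenate([(pl(a,*v)-b)[:2] for a,b in P])
r=least_squares(f,[.6,.05,.12],loss='soft_l1',f_scale=.004);print(r.x,np.degrees(r.x[2]));print(np.round(f(r.x).reshape(-1,2)*1e3,1))
print('knob',pl(knob,*r.x))
s_=robot.snapshot('top')
for t in('funnel_mid','funnel_handle'):
    W=np.array(s_['world_from_camera'])
    for d in robot.landmark_of(t,'top'):
        q=np.linalg.inv(W)@np.r_[d['point'],1];print(t,np.round(d['point'],3),round(d['p'],2),(s_['fx']*q[0]/q[2]+s_['cx']).round(),(s_['fy']*q[1]/q[2]+s_['cy']).round())
im=s_['color'];cv2.imwrite('pics/crop_f.png',cv2.resize(im[180:260,380:540],None,fx=5,fy=5,interpolation=cv2.INTER_CUBIC)[:600,:800])
cv2.imwrite('pics/crop_s.png',cv2.resize(im[130:250,150:370],None,fx=3.6,fy=3.6,interpolation=cv2.INTER_CUBIC))
E
```

```text
[0.60324831 0.05263212 0.14562404] 8.343643086279645
[[ 1.2  1.6]
 [ 2.2  3.6]
 [-1.3  2.1]
 [ 1.1  0.6]
 [-0.9  1.6]
 [ 5.6 -0.1]
 [-2.4 -1.1]
 [ 0.9 -2.1]
 [-5.1  1.9]
 [ 2.9 -1.9]
 [ 1.9 -3.9]
 [-3.5  0.9]
 [-3.3 -5.1]]
knob [ 0.53507274 -0.00537481  0.27558844]
funnel_mid [ 0.517 -0.407  0.041] 0.81 434.0 223.0
funnel_mid [ 0.378 -0.551  0.041] 0.78 484.0 271.0
funnel_mid [ 0.337 -0.344  0.044] 0.75 413.0 283.0
funnel_mid [ 0.182 -0.283  0.044] 0.62 391.0 337.0
funnel_mid [ 0.568 -0.606  0.044] 0.61 501.0 207.0
funnel_handle [ 0.574 -0.441  0.07 ] 0.95 447.0 202.0
funnel_handle [ 0.402 -0.336  0.064] 0.78 411.0 259.0
funnel_handle [ 0.189 -0.35   0.07 ] 0.75 416.0 335.0
funnel_handle [ 0.42  -0.509  0.065] 0.57 472.0 255.0
funnel_handle [ 0.597 -0.542  0.063] 0.55 481.0 195.0
funnel_handle [0.425 0.49  0.069] 0.53 122.0 243.0
```

View pics/crop_f.png

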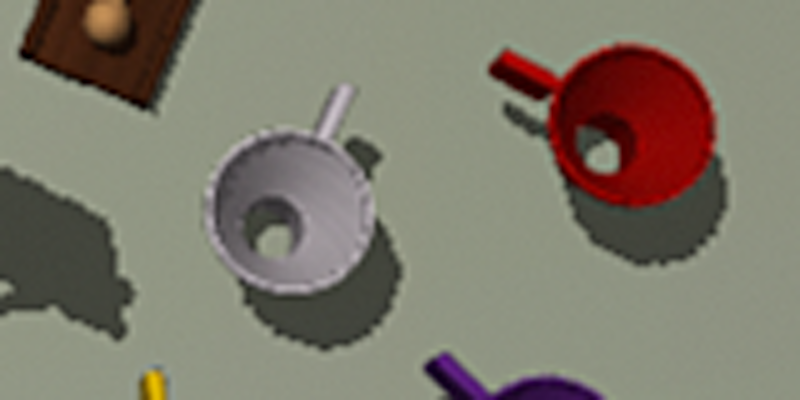

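View pics/crop_s.png

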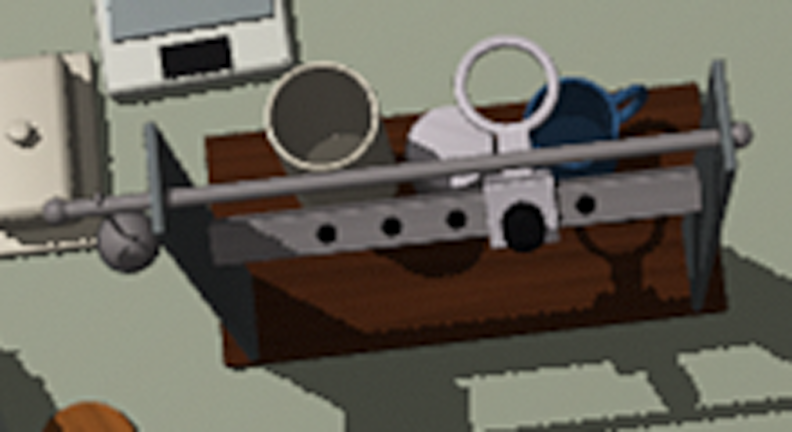

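```bash
cat >> fit.py <<'E'
def ray(s,u,v):
    W=np.array(s['world_from_camera']);d=W[:3,:3]@np.array([(u-s['cx'])/s['fx'],(v-s['cy'])/s['fy'],1]);return W[:3,3],d/np.linalg.norm(d)
def atz(s,u,v,z):
    o,d=ray(s,u,v);return o+d*(z-o[2])/d[2]
def proj(s,p):
    q=np.linalg.inv(np.array(s['world_from_camera']))@np.r_[p,1];return np.array([s['fx']*q[0]/q[2]+s['cx'],s['fy']*q[1]/q[2]+s['cy']])
E
python3 - <<'E'
from fit import *
from bench import robot
import cv2,pickle
S=robot.snapshot('top')
m=lambda a,b:(150+a/3.6-.4,130+b/3.6-.4)
H=[((326,233),.095),((391,226),.0475),((457,218),0),((586,204),-.0475*2)]
obs=[([-.045-.015*s,y,.215+.015*c],m(*p)) for p,y in H]+[([.05,h,.219],m(506,85))]
f=lambda v:np.concatenate([proj(S,pl(a,*v))-b for a,b in obs])
r=least_squares(f,[.6,.05,.14]);print(r.x,np.degrees(r.x[2]));print(np.round(f(r.x).reshape(-1,2),1))
print('bar',atz(S,*m(75,210),.405),atz(S,*m(740,133),.405))
print('jar',atz(S,*m(322,115),.191),'ring',atz(S,*m(506,85),.219), 'jar exp',pl([.05,.095,.191],*r.x))
print('funnel rim',atz(S,380+292/5-.4,180+212/5-.4,.081),'handle end',atz(S,380+345/5-.4,180+90/5-.4,.083))
E
```

```text
[0.60126015 0.05225221 0.14354142] 8.224317393570939
[[ 0.1  0.1]
 [ 0.1  0. ]
 [-0.2  0.2]
 [-0.1  0.2]
 [ 0.1 -0.5]]
bar [0.50094482 0.27844984 0.405     ] [ 0.56535793 -0.1487909   0.405     ]
jar [0.63790585 0.15170782 0.191     ] ring [0.6562577  0.01258922 0.219     ] jar exp [0.63715628 0.15342764 0.191     ]
funnel rim [ 0.51013779 -0.4109808   0.081     ] handle end [ 0.58247624 -0.4418712   0.083     ]
```

```bash
cat > go.py <<'E'
# planning helper: prints shift (mm) and turn (deg) in tool axes from the present pose to a target
from fit import *
from scipy.spatial.transform import Rotation as Ro
from bench import robot
ST=(.6017,.0522,.1440)
def pose():
    o=robot.get_obs();return np.array(o['tool_pos']),Ro.from_euler('xyz',o['ee_rot']),o
def sframe(yaw=ST[2]): return Ro.from_euler('z',yaw)
def tool_R(xdir,app):
    y=np.array(app,float);y/=np.linalg.norm(y);x=np.array(xdir,float);x-=y*(x@y);x/=np.linalg.norm(x)
    return Ro.from_matrix(np.column_stack([x,y,np.cross(x,y)]))
def delta(R,tcp=None,grasp=None):
    p,R0,o=pose()
    if tcp is None: tcp=np.array(grasp)+.019*R.as_matrix()[:,1]
    d=R0.inv().apply(tcp-p)*1e3;w=np.degrees((R0.inv()*R).as_rotvec())
    print('t',round(o['time'],2),'shift',np.round(d,1),'turn',np.round(w,1),'tcp',np.round(tcp,4),'F',np.round(o['wrist_force'],1),'w',round(o['width'],4));return d,w
def tilt_R(deg,flip=1,yaw=ST[2]):
    t=np.radians(deg);S=sframe(yaw)
    return tool_R(S.apply([0,flip,0]),S.apply([np.sin(t),0,-np.cos(t)]))
KN=pl([-.045-.068*s,-.0475,.215+.068*c],*ST)
KAX=sframe().apply([-s,0,c])
E
python3 - <<'E'
from go import *
import cv2
im=robot.snapshot('side')['color'];cv2.imwrite('pics/grip.png',cv2.resize(im[280:430,440:600],None,fx=4,fy=4))
print(KN,KAX,robot.get_obs()['joint_positions'])
R=tilt_R(40)
delta(R,grasp=KN-.12*R.as_matrix()[:,1])
delta(R,tcp=[.28,.3,.40])
E
```

```text
[ 0.53343031 -0.00569613  0.27558844] [-0.44929165 -0.06514893  0.89100652] [ 1.07090774e+00  8.72034930e-02  1.37068415e+00 -3.74264638e-05
  1.68359584e+00 -1.03107150e-01]
t 1.45 shift [-382.5 -147.5 -438.5] turn [-39.  -29.7 -10.8] tcp [ 0.4692 -0.015   0.353 ] F [ 0.1 -0.3  0.6] w 0.0942
t 1.45 shift [-165.1 -194.5 -142.3] turn [-39.  -29.7 -10.8] tcp [0.28 0.3  0.4 ] F [ 0.1 -0.3  0.6] w 0.0942
```

View pics/grip.png

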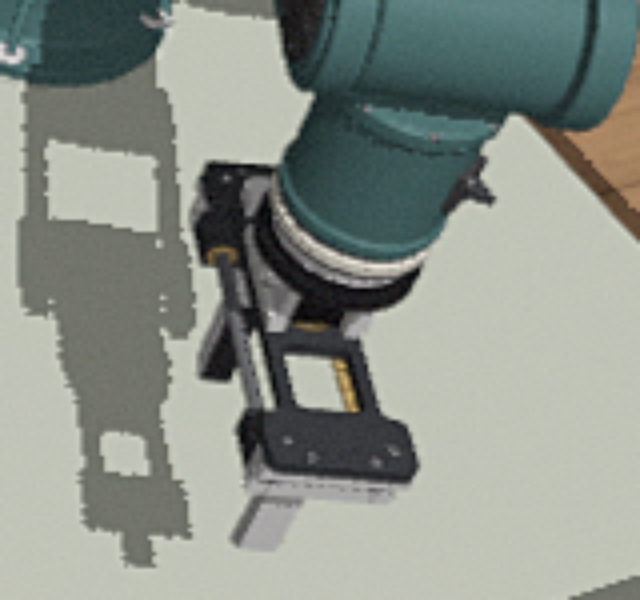

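```bash
python3 -m creep '[[-33,-39,-28,-8,-6,-2,0],[-66,-78,-57,-16,-12,-4,0],[-99,-117,-85,-24,-18,-6,0],[-132,-156,-114,-32,-24,-8,0],[-165,-194,-142,-39,-30,-11,0]]'
python3 - <<'E'
from go import *
R=tilt_R(40)
delta(R,grasp=KN-.12*R.as_matrix()[:,1])
E
```

```text
time: 2.08
tool_pos: [0.2797, 0.2994, 0.4013]
ee_rot: [-2.274, -0.001, 1.725]
wrist_force: [-0.7, -0.4, 0.3]
width: 0.0942
t 2.08 shift [-339.8  126.5  -74.7] turn [0.3 0.4 0.4] tcp [ 0.4692 -0.015   0.353 ] F [-0.7 -0.4  0.3] w 0.0942
```

```bash
python3 -m creep '[[-62,10,-10,0,0,0,0],[-124,20,-20,0,0,0,0],[-186,40,-40,0,0,0,0],[-248,60,-55,0,0,0,0],[-300,80,-65,0,0,0,0]]'
python3 -m creep '[[-25,30,-6,0,0,0,0],[-40,46,-10,0,0,0,0],[-40,46,-10,0,0,0,0]]'
python3 - <<'E'
from go import *
import cv2
p,R0,o=pose()
S=robot.snapshot('wrist');cv2.imwrite('pics/w1.png',S['color'])
T=np.eye(4);T[:3,:3]=R0.as_matrix();T[:3,3]=p
W=T@np.array(S['mount']);print(np.round(W,3),S['fx'])
S['world_from_camera']=W
print('knob pred',proj(S,KN),'top',proj(S,KN+.0205*KAX))
for n in('knob','ring','rail'):
  print(n,[(np.round(d['point'],4),round(d['p'],2)) for d in robot.landmark_of(n,'wrist')][:3])
R=tilt_R(40)
delta(R,grasp=KN)
E
```

```text
time: 2.7
tool_pos: [0.392, 0.0846, 0.3869]
ee_rot: [-2.261, -0.002, 1.722]
wrist_force: [1.6, 0.2, -1.2]
width: 0.0941
time: 3.08
tool_pos: [0.4342, 0.0505, 0.3551]
ee_rot: [-2.255, -0.003, 1.718]
wrist_force: [-0.3, 1.0, -0.2]
width: 0.0938
[[-0.147  0.588  0.796  0.269]
 [ 0.989  0.086  0.12   0.025]
 [ 0.002  0.805 -0.594  0.448]
 [ 0.     0.     0.     1.   ]] 342.29626647150906
knob pred [238.62938232 252.90824744] top [233.8528737  264.65368681]
knob [(array([ 0.5335, -0.0062,  0.2745]), 0.94)]
ring [(array([0.6574, 0.0106, 0.2184]), 0.77)]
rail [(array([0.5571, 0.0484, 0.2155]), 0.71)]
t 3.27 shift [-73.1 139.8 -16.5] turn [-0.4  0.3  0.4] tcp [ 0.5455 -0.0039  0.261 ] F [-0.7  0.2  0.4] w 0.0944
```

View pics/w1.png

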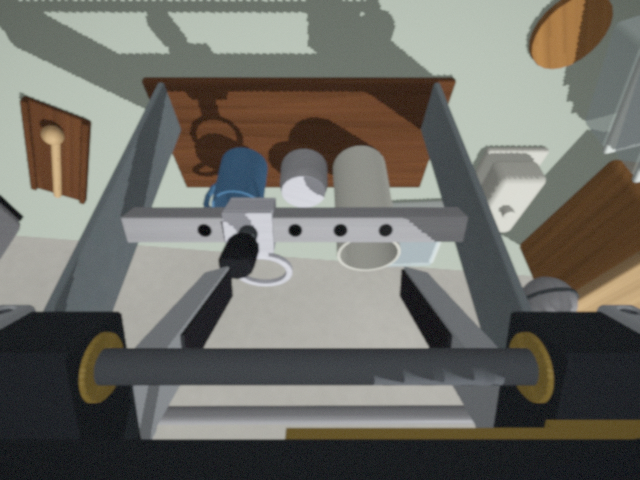

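```bash
python3 -m creep '[[-40,10,-8,0,0,0,0],[-73,20,-16,0,0,0,0],[-73,40,-16,0,0,0,0],[-73,60,-16,0,0,0,0],[-73,60,-16,0,0,0,0]]'
python3 - <<'E'
from go import *
R=tilt_R(40)
delta(R,grasp=KN+.003*KAX)
E
```

```text
time: 3.9
tool_pos: [0.4947, -0.0113, 0.3196]
ee_rot: [-2.257, -0.003, 1.724]
wrist_force: [-0.1, 0.3, 0.3]
width: 0.094
t 3.9 shift [-0.6 74.9 -3.3] turn [-0.7  0.3  0.5] tcp [ 0.5442 -0.0041  0.2637] F [-0.1  0.3  0.3] w 0.094
```

```bash
python3 -m creep '[[-1,20,-2,-0.7,0.3,0.5,0],[-1,40,-3,-0.7,0.3,0.5,0],[-1,60,-3,-0.7,0.3,0.5,0],[-1,75,-3,-0.7,0.3,0.5,0],[-1,75,-3,-0.7,0.3,0.5,0]]'
python3 - <<'E'
from go import *
import cv2
p,R0,o=pose()
S=robot.snapshot('wrist');cv2.imwrite('pics/w2.png',S['color'])
cv2.imwrite('pics/s2.png',robot.snapshot('side')['color'])
T=np.eye(4);T[:3,:3]=R0.as_matrix();T[:3,3]=p
W=T@np.array(S['mount']);S['world_from_camera']=W
print('knob pred',proj(S,KN),'top',proj(S,KN+.0205*KAX))
print([(np.round(d['point'],4),round(d['p'],2)) for d in robot.landmark_of('knob','wrist')][:3])
delta(tilt_R(40),grasp=KN+.003*KAX)
E
```

```text
time: 4.53
tool_pos: [0.5444, -0.0054, 0.2641]
ee_rot: [-2.27, 0.001, 1.713]
wrist_force: [-0.9, 0.6, -0.4]
width: 0.0939
knob pred [319.32818114 291.27809722] top [319.62319677 318.18496094]
[(array([ 0.5355, -0.0067,  0.2729]), 0.9)]
t 4.67 shift [2.  1.6 1.7] turn [ 0.2 -0.  -0.2] tcp [ 0.5442 -0.0041  0.2637] F [-0.5 -0.9 -0.7] w 0.0939
```

View pics/w2.png

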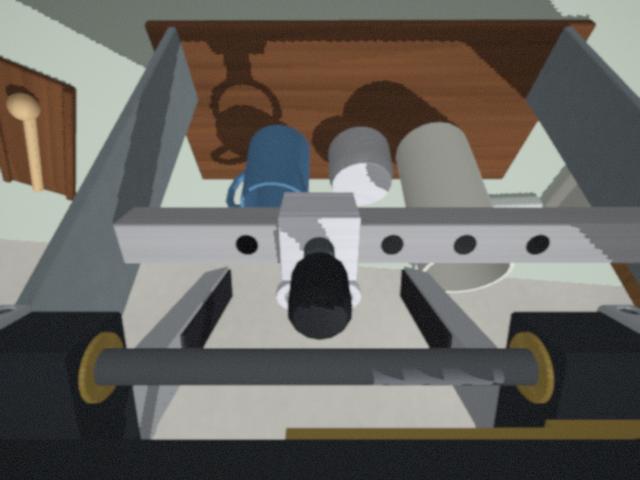

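View pics/s2.png

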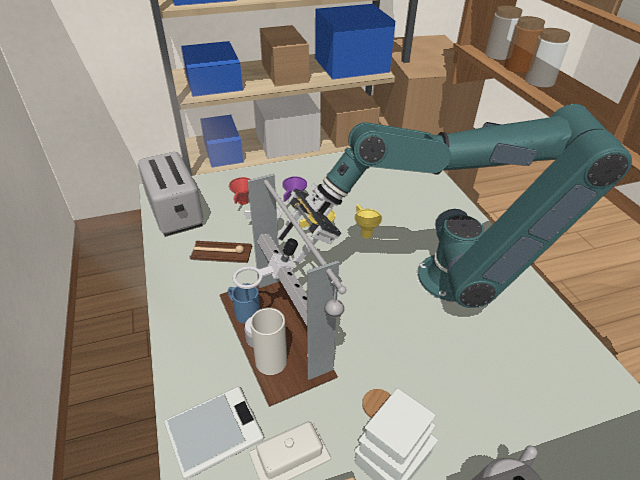

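```bash
python3 -m creep '[[0,0,0,0,0,0,255],[0,0,0,0,0,0,255],[0,0,0,0,0,0,255],[0,0,0,0,0,0,255],[0,0,0,0,0,0,255]]'
python3 -m creep '[[0,0,0,0,0,0,255],[0,0,0,0,0,0,255],[0,0,0,0,0,0,255]]'
python3 - <<'E'
from go import *
p,R0,o=pose();print('17mm pull in tool',R0.inv().apply(KAX)*17, 'rail dir in tool',R0.inv().apply(sframe().apply([0,1,0])))
print(p,KN)
E
```

```text
time: 5.3
tool_pos: [0.5446, -0.0062, 0.2646]
ee_rot: [-2.271, 0.002, 1.712]
wrist_force: [0.1, -0.3, -0.4]
width: 0.0474
time: 5.68
tool_pos: [0.5444, -0.0051, 0.2646]
ee_rot: [-2.271, -0.0, 1.713]
wrist_force: [-1.0, 4.5, 0.4]
width: 0.0315
17mm pull in tool [-9.41615698e-03 -1.65559740e+01 -3.86000474e+00] rail dir in tool [ 9.99998671e-01 -8.87645139e-04  1.36779246e-03]
[ 0.54442387 -0.00514467  0.26456958] [ 0.53343031 -0.00569613  0.27558844]
```

Gripped (31.5 mm). Pull 17 mm.

```bash
python3 -m creep '[[0,-5,-1.2,0,0,0,255],[0,-10,-2.3,0,0,0,255],[0,-16.6,-3.9,0,0,0,255],[0,-16.6,-3.9,0,0,0,255]]'
python3 - <<'E'
from go import *
import cv2
cv2.imwrite('pics/w3.png',robot.snapshot('wrist')['color'])
p,R0,o=pose();print(o['wrist_force'],o['wrist_force']@KAX,p, (p-np.array([.5444,-.0051,.2646]))@KAX)
E
```

```text
time: 6.18
tool_pos: [0.5373, -0.007, 0.2785]
ee_rot: [-2.271, 0.0, 1.712]
wrist_force: [9.4, 3.7, -6.1]
width: 0.0313
[ 8.11174567  3.31856189 -5.71356312] -8.95156240838059 [ 0.53736107 -0.00696194  0.27829978] 0.01549043341398787
```

View pics/w3.png

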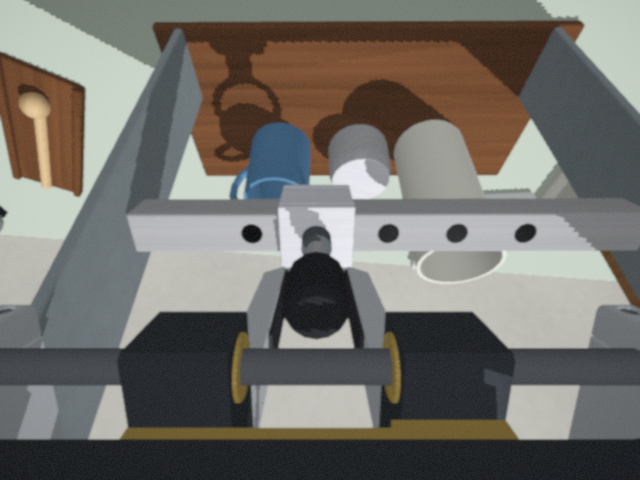

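```bash
python3 -m creep '[[0,-1.5,-0.3,0,0,0,255],[5,-1.5,-0.3,0,0,0,255],[10,-1.5,-0.3,0,0,0,255],[20,-1.5,-0.3,0,0,0,255],[20,-1.5,-0.3,0,0,0,255]]'
python3 - <<'E'
from go import *
import cv2
p,R0,o=pose();print(np.round(sframe().inv().apply(o['wrist_force']),1),o['wrist_force']@KAX,p, sframe().inv().apply(p-np.array([.5444,-.0051,.2646]))@np.array([[-s,0,c],[0,1,0],[c,0,s]]).T*1e3)
cv2.imwrite('pics/w4.png',robot.snapshot('wrist')['color'])
E
```

```text
time: 6.85
tool_pos: [0.534, 0.0123, 0.2794]
ee_rot: [-2.271, 0.002, 1.711]
wrist_force: [9.0, 1.9, -6.1]
width: 0.0314
[ 9.2  0.6 -6.1] -9.547259434320859 [0.53395855 0.01231385 0.2794388 ] [16.77822724 18.73198939 -0.24386368]
```

View pics/w4.png

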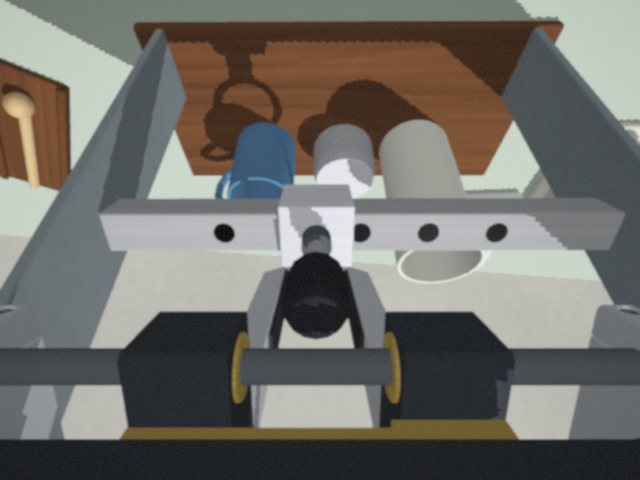

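```bash
python3 -m creep '[[15,0,0,0,0,0,255],[30,0,0,0,0,0,255],[45,0,0,0,0,0,255],[60,0,0,0,0,0,255],[75,0,0,0,0,0,255]]'
python3 -m creep '[[12,0,0,0,0,0,255],[24,0,0,0,0,0,255],[36,0,0,0,0,0,255],[47.5,0,0,0,0,0,255],[47.5,0,0,0,0,0,255]]'
python3 - <<'E'
from go import *
import cv2
S=robot.snapshot('wrist');cv2.imwrite('pics/w5.png',S['color'])
s2=robot.snapshot('side');cv2.imwrite('pics/s5.png',s2['color'][130:430,150:450])
p,R0,o=pose();print(np.round(sframe().inv().apply(o['wrist_force']),1),o['wrist_force']@KAX,p, sframe().inv().apply(p-np.array([.5444,-.0055,.2646]))@np.array([[-s,0,c],[0,1,0],[c,0,s]]).T*1e3)
for cam in('side','wrist'):
 for n in('ring','knob','jar_mouth'):
  print(cam,n,[(np.round(sframe().inv().apply(d['point']-np.array([*ST[:2],0])),4),round(d['p'],2)) for d in robot.landmark_of(n,cam)][:2])
E
```

```text
time: 7.52
tool_pos: [0.5235, 0.0857, 0.2791]
ee_rot: [-2.27, 0.004, 1.71]
wrist_force: [9.5, -1.0, -6.6]
width: 0.0314
time: 8.15
tool_pos: [0.5166, 0.134, 0.2788]
ee_rot: [-2.27, 0.003, 1.712]
wrist_force: [7.7, 2.1, -6.3]
width: 0.0314
[ 8.4  2.3 -6.5] -9.58772247077302 [0.51662161 0.1339357  0.27876754] [ 16.01988006 141.9788072   -0.23409827]
side ring [(array([0.0476, 0.0984, 0.2212]), 0.58)]
side knob [(array([0.1065, 0.3521, 0.0008]), 0.26)]
side jar_mouth [(array([0.053 , 0.0962, 0.1894]), 0.8)]
wrist ring []
wrist knob [(array([-0.0806,  0.0932,  0.2901]), 0.89)]
wrist jar_mouth [(array([ 0.0017,  0.0048, -0.0033]), 0.31)]
```

View pics/w5.png

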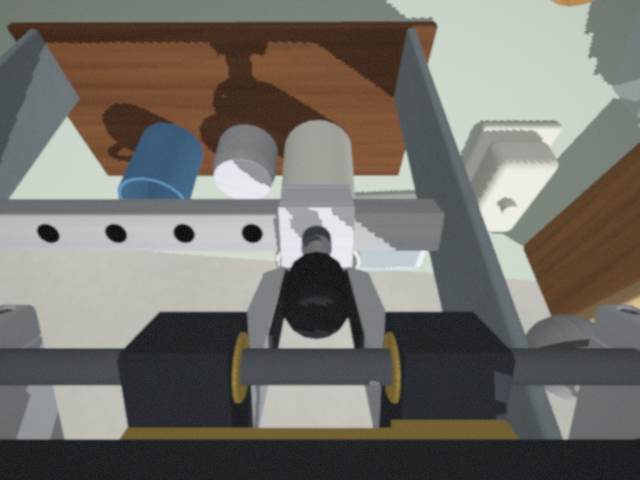

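View pics/s5.png

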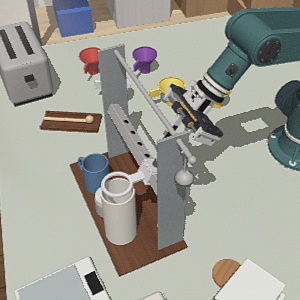

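```bash
python3 -m creep '[[0.3,4,1,0,0,0,255],[0.3,8,2,0,0,0,255],[0.3,12,3,0,0,0,255],[0.3,12,3,0,0,0,255]]'
python3 - <<'E'
from go import *
p,R0,o=pose();print(np.round(sframe().inv().apply(o['wrist_force']),1),o['wrist_force']@KAX,p, sframe().inv().apply(p-np.array([.5444,-.0055,.2646]))@np.array([[-s,0,c],[0,1,0],[c,0,s]]).T*1e3)
E
```

```text
time: 9.05
tool_pos: [0.5218, 0.1354, 0.2683]
ee_rot: [-2.271, 0.0, 1.713]
wrist_force: [8.4, 5.4, -5.9]
width: 0.0315
[ 9.1  4.1 -5.9] -9.427422105152273 [0.52183037 0.13542604 0.26830379] [  4.25926729 142.70625145  -0.20098566]
```

```bash
python3 -m creep '[[0.3,3,0.7,0,0,0,255],[0.3,6,1.4,0,0,0,255],[0.3,6,1.4,0,0,0,255]]'
python3 - <<'E'
from go import *
import cv2
p,R0,o=pose();print(np.round(sframe().inv().apply(o['wrist_force']),1),o['wrist_force']@KAX,p, sframe().inv().apply(p-np.array([.5444,-.0055,.2646]))@np.array([[-s,0,c],[0,1,0],[c,0,s]]).T*1e3)
S=robot.snapshot('wrist');cv2.imwrite('pics/w6.png',S['color'])
E
```

```text
time: 9.43
tool_pos: [0.5239, 0.1359, 0.2646]
ee_rot: [-2.271, 0.001, 1.712]
wrist_force: [-2.5, 3.9, 0.1]
width: 0.0315
[-1.9  4.2  0.1] 0.9172876470020273 [0.52392592 0.13585734 0.2645985 ] [-1.17794027e-02  1.42832363e+02  1.98236178e-02]
```

View pics/w6.png

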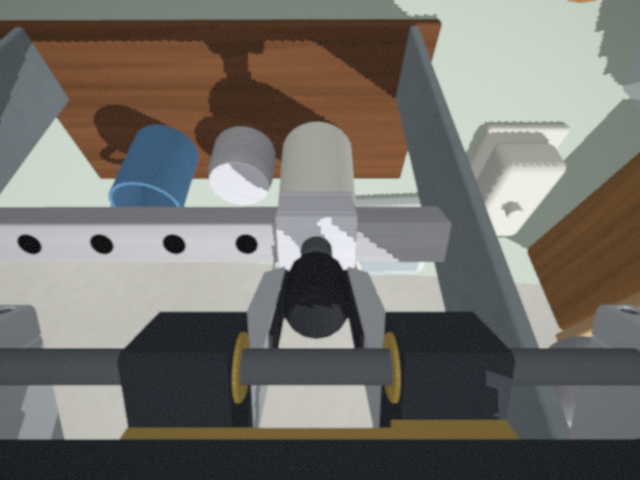

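```bash
python3 -m creep '[[0,0,0,0,0,0,0],[0,0,0,0,0,0,0],[0,0,0,0,0,0,0],[0,0,0,0,0,0,0],[0,0,0,0,0,0,0]]'
python3 - <<'E'
from go import *
import cv2
p,R0,o=pose();print(o['width'],o['wrist_force'])
S=robot.snapshot('wrist');cv2.imwrite('pics/w7.png',S['color'])
T=np.eye(4);T[:3,:3]=R0.as_matrix();T[:3,3]=p
S['world_from_camera']=T@np.array(S['mount'])
k=pl([-.045-.068*s,.095,.215+.068*c],*ST)
for e in(0,.007,.014):print(e,'knob ctr',proj(S,k+e*KAX),'top',proj(S,k+(e+.0205)*KAX))
print([(np.round(sframe().inv().apply(d['point']-np.array([*ST[:2],0])),4),round(d['p'],2)) for d in robot.landmark_of('knob','wrist')][:2])
E
```

```text
time: 10.1
tool_pos: [0.5243, 0.1354, 0.2643]
ee_rot: [-2.271, 0.002, 1.712]
wrist_force: [-0.1, -0.2, 0.7]
width: 0.0784
0.07836424759252703 [-0.14333563 -0.18273822  0.65238666]
0 knob ctr [319.82388358 290.63988486] top [320.1171784  317.53011995]
0.007 knob ctr [319.916907   299.16857839] top [320.23360227 328.20424356]
0.014 knob ctr [320.01705751 308.35070648] top [320.36007323 339.79951785]
[(array([-0.0766,  0.0945,  0.2728]), 0.83)]
```

View pics/w7.png

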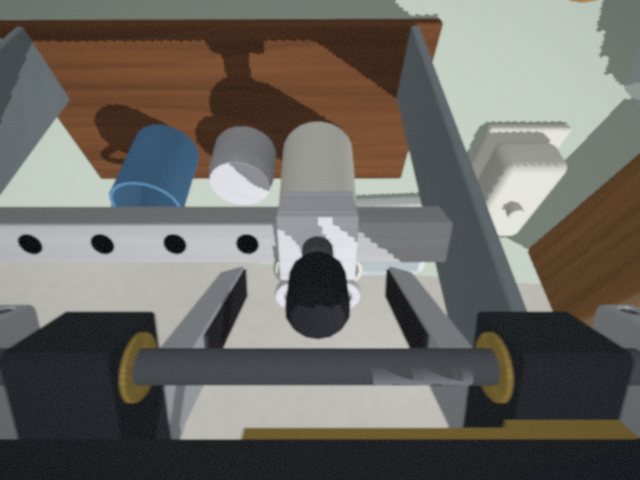

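```bash
python3 -m creep '[[0,-20,0,0,0,0,0],[0,-60,0,0,0,0,0],[0,-110,0,0,0,0,0],[0,-160,0,0,0,0,0],[0,-190,0,0,0,0,0]]'
python3 - <<'E'
from go import *
delta(tilt_R(20,yaw=-.1),tcp=[.36,-.10,.40])
E
```

```text
time: 10.82
tool_pos: [0.4018, 0.1184, 0.4132]
ee_rot: [-2.276, 0.002, 1.712]
wrist_force: [0.5, 0.2, -0.3]
width: 0.0935
t 10.82 shift [-210.3  -36.5   63.7] turn [20.3 12.1  6.9] tcp [ 0.36 -0.1   0.4 ] F [ 0.5  0.2 -0.3] w 0.0935
```

```bash
python3 -m creep '[[-50,-9,15,5,3,2,0],[-100,-18,30,10,6,3,0],[-150,-27,45,15,9,5,0],[-210,-36,64,20,12,7,0],[-210,-36,64,20,12,7,0]]'
python3 - <<'E'
from go import *
th=np.radians(-29)
R=tool_R([-np.sin(th),np.cos(th),0],[0,0,-1])
delta(R,tcp=[.46,-.34,.33])
E
```

```text
time: 11.45
tool_pos: [0.3611, -0.1035, 0.395]
ee_rot: [-1.918, 0.002, 1.462]
wrist_force: [0.0, 1.1, -0.2]
width: 0.0938
t 11.45 shift [-224.3  103.6  -94.4] turn [19.6 22.6  3.9] tcp [ 0.46 -0.34  0.33] F [ 0.   1.1 -0.2] w 0.0938
```

```bash
python3 -m creep '[[-45,20,-19,4,4.5,0.8,0],[-90,41,-38,8,9,1.6,0],[-135,62,-57,12,13.5,2.4,0],[-180,83,-76,16,18,3.2,0],[-224,103,-94,19.6,22.6,3.9,0]]'
python3 -m creep '[[0,0,0,0,0,0,0],[0,0,0,0,0,0,0]]'
python3 - <<'E'
from go import *
import cv2
p,R0,o=pose();print(o['tool_pos'],o['ee_rot'])
S=robot.snapshot('wrist');cv2.imwrite('pics/w8.png',S['color'])
T=np.eye(4);T[:3,:3]=R0.as_matrix();T[:3,3]=p
S['world_from_camera']=T@np.array(S['mount'])
for n in('funnel_mid','funnel_handle'):
  for d in robot.landmark_of(n,'wrist'): print(n,np.round(d['point'],4),round(d['p'],2),proj(S,d['point']).round())
E
```

```text
time: 12.08
tool_pos: [0.4636, -0.3347, 0.3323]
ee_rot: [-1.574, 0.0, 1.073]
wrist_force: [0.6, -0.8, 0.6]
width: 0.0938
time: 12.32
tool_pos: [0.4625, -0.3336, 0.3324]
ee_rot: [-1.575, -0.001, 1.075]
wrist_force: [0.1, 0.9, 0.6]
width: 0.0938
[ 0.46245365 -0.33361705  0.33236579] [-1.57467348e+00 -7.69019010e-04  1.07485319e+00]
funnel_mid [ 0.3371 -0.3448  0.0415] 0.91 [262. 121.]
funnel_mid [ 0.5131 -0.4039  0.0389] 0.9 [289. 255.]
funnel_mid [ 0.3765 -0.5554  0.0443] 0.6 [146. 223.]
funnel_mid [ 0.5714 -0.6067  0.0432] 0.56 [193. 347.]
funnel_handle [ 0.4205 -0.5076  0.068 ] 0.98 [186. 238.]
funnel_handle [ 0.4036 -0.3321  0.0663] 0.86 [295. 163.]
funnel_handle [ 0.1878 -0.3507  0.0688] 0.8 [187.  -0.]
funnel_handle [ 0.5742 -0.4349  0.0665] 0.59 [290. 307.]
```

View pics/w8.png

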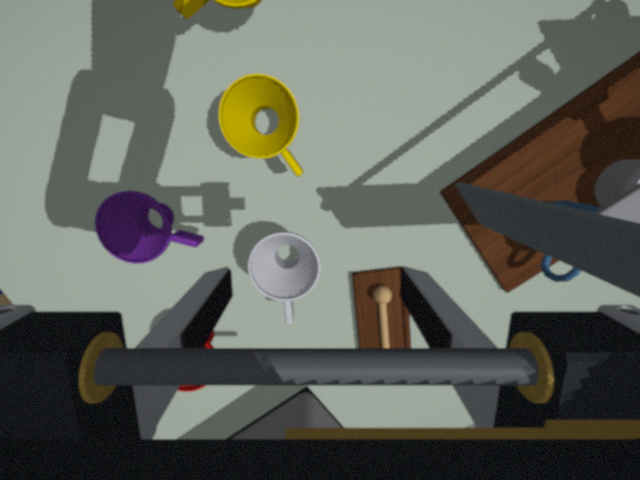

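```bash
python3 - <<'E'
from go import *
import cv2
p,R0,o=pose();S=robot.snapshot('wrist')
T=np.eye(4);T[:3,:3]=R0.as_matrix();T[:3,3]=p
S['world_from_camera']=T@np.array(S['mount'])
c0=atz(S,284,267,.080);e=atz(S,291,322,.083);b=atz(S,288.5,302,.083);print(c0,e,b,np.degrees(np.arctan2(*(e-c0)[[1,0]])),np.degrees(np.arctan2(*(e-b)[[1,0]])),np.linalg.norm((e-c0)[:2]))
cv2.imwrite('pics/c8.png',cv2.resize(S['color'][220:345,220:380],None,fx=4.8,fy=4.8,interpolation=cv2.INTER_CUBIC))
E
```

```text
[ 0.5157455  -0.41139933  0.08      ] [ 0.59012806 -0.44240972  0.083     ] [ 0.56203055 -0.43046304  0.083     ] -22.631457472635738 -23.034554265693725 0.08058789857331183
```

View pics/c8.png

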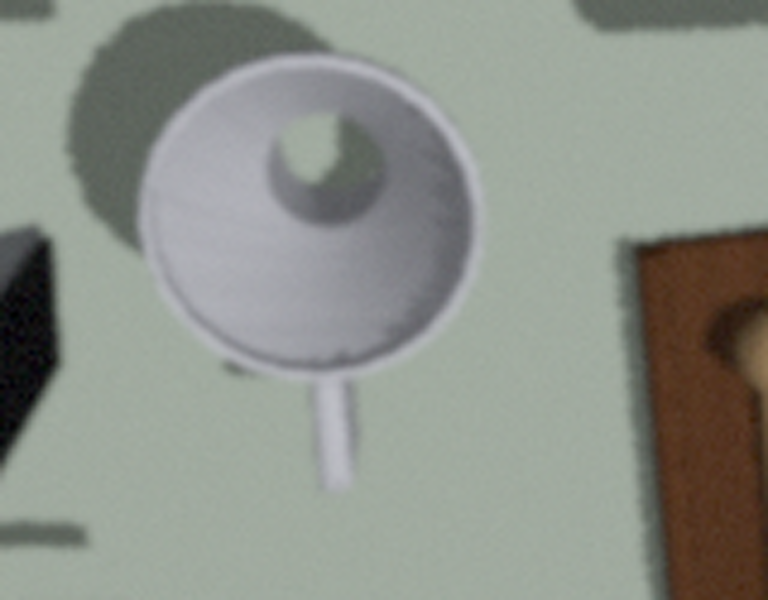

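```bash
python3 - <<'E'
from go import *
th=np.radians(-25)
R=tool_R([-np.sin(th),np.cos(th),0],[0,0,-1])
delta(R,tcp=[.5756,-.4387,.18])
E
```

```text
t 12.53 shift [ -37.9  157.  -149. ] turn [ 0.5 -3.5 -0.1] tcp [ 0.5756 -0.4387  0.18  ] F [ 0.1 -0.2  0.2] w 0.0937
```

```bash
python3 -m creep '[[-10,20,-50,0,-1,0,120],[-20,50,-95,0.5,-2,0,120],[-38,90,-149,0.5,-3.5,0,120],[-38,130,-149,0.5,-3.5,0,120],[-38,157,-149,0.5,-3.5,0,120]]'
python3 -m creep '[[0,0,0,0,0,0,120],[0,0,0,0,0,0,120]]'
python3 - <<'E'
from go import *
import cv2
p,R0,o=pose();print(o['tool_pos'],np.degrees(o['ee_rot']))
S=robot.snapshot('wrist');cv2.imwrite('pics/w9.png',S['color'])
T=np.eye(4);T[:3,:3]=R0.as_matrix();T[:3,3]=p
S['world_from_camera']=T@np.array(S['mount'])
for n in('funnel_mid','funnel_handle'):
  for d in robot.landmark_of(n,'wrist')[:3]: print(n,np.round(d['point'],4),round(d['p'],2),proj(S,d['point']).round())
print(proj(S,[.5756,-.4387,.083]))
E
```

```text
time: 13.15
tool_pos: [0.5747, -0.4392, 0.1736]
ee_rot: [-1.564, -0.001, 1.134]
wrist_force: [-0.4, 0.1, -0.3]
width: 0.0503
time: 13.4
tool_pos: [0.5755, -0.4399, 0.1795]
ee_rot: [-1.571, 0.001, 1.134]
wrist_force: [0.1, 0.6, 0.9]
width: 0.0495
[ 0.57546396 -0.43988874  0.17947207] [-8.99937894e+01  7.43971138e-02  6.49699856e+01]
funnel_mid [ 0.5112 -0.406   0.0354] 0.8 [320. 147.]
funnel_mid [ 0.3726 -0.5552  0.0426] 0.64 [92. 71.]
funnel_mid [ 0.5705 -0.6067  0.0407] 0.58 [163. 291.]
funnel_handle [ 0.5729 -0.4349  0.0667] 0.79 [320. 228.]
funnel_handle [ 0.6015 -0.5476  0.0634] 0.76 [223. 303.]
funnel_handle [ 0.4213 -0.5049  0.069 ] 0.71 [159.  95.]
[317.18975842 236.62523324]
```

View pics/w9.png

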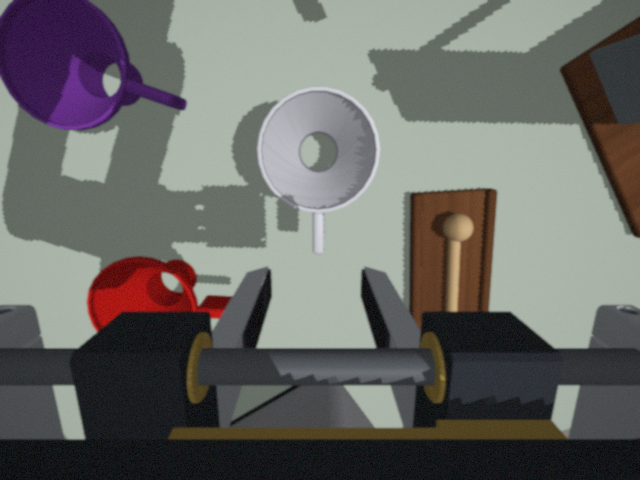

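```bash
python3 - <<'E'
from go import *
p,R0,o=pose();S=robot.snapshot('wrist')
T=np.eye(4);T[:3,:3]=R0.as_matrix();T[:3,3]=p
S['world_from_camera']=T@np.array(S['mount'])
c0=atz(S,318.5,149,.081);e=atz(S,319,252,.083);b=atz(S,318.5,213,.083)
for q in(c0,b,e):print(q,R0.inv().apply(q-p)*1e3)
th=np.radians(-25);R=tool_R([-np.sin(th),np.cos(th),0],[0,0,-1])
u=(e-c0)[:2]/np.linalg.norm((e-c0)[:2]);print(np.linalg.norm((e-c0)[:2]),np.degrees(np.arctan2(u[1],u[0])))
g=np.r_[c0[:2]+.067*u,.0665];delta(R,grasp=g)
E
```

```text
[ 0.51237669 -0.40846535  0.081     ] [ 2.18691325 98.44699256 70.81542484]
[ 0.55823044 -0.42976076  0.083     ] [ 2.29896825 96.46669113 20.25726924]
[ 0.58853408 -0.44336373  0.083     ] [  2.80138234  96.47900024 -12.95565913]
0.08377257948951647 -24.619157634017633
t 13.6 shift [  2.7 131.3   3.6] turn [-0.  -0.  -0.1] tcp [ 0.5733 -0.4364  0.0475] F [0.3 0.5 0.1] w 0.0497
```

```bash
python3 -m creep '[[2.5,30,3.5,0,0,0,120],[2.5,60,3.5,0,0,0,120],[2.5,90,3.5,0,0,0,120],[2.5,115,3.5,0,0,0,120],[2.5,131,3.5,0,0,0,120]]'
python3 -m creep '[[0,0,0,0,0,0,120],[0,0,0,0,0,0,255],[0,0,0,0,0,0,255],[0,0,0,0,0,0,255],[0,0,0,0,0,0,255]]'
python3 -m creep '[[0,0,0,0,0,0,255],[0,0,0,0,0,0,255]]'
python3 - <<'E'
from go import *
import cv2
S=robot.snapshot('wrist');cv2.imwrite('pics/w10.png',S['color'])
E
```

```text
time: 14.22
tool_pos: [0.5721, -0.4356, 0.0441]
ee_rot: [-1.566, -0.0, 1.134]
wrist_force: [-0.5, -0.6, -0.9]
width: 0.05
time: 14.85
tool_pos: [0.5725, -0.4359, 0.0454]
ee_rot: [-1.567, 0.0, 1.134]
wrist_force: [-0.3, -0.8, 0.2]
width: 0.0131
time: 15.1
tool_pos: [0.5724, -0.4359, 0.0452]
ee_rot: [-1.566, 0.0, 1.134]
wrist_force: [0.1, -0.2, 1.6]
width: 0.0094
```

View pics/w10.png

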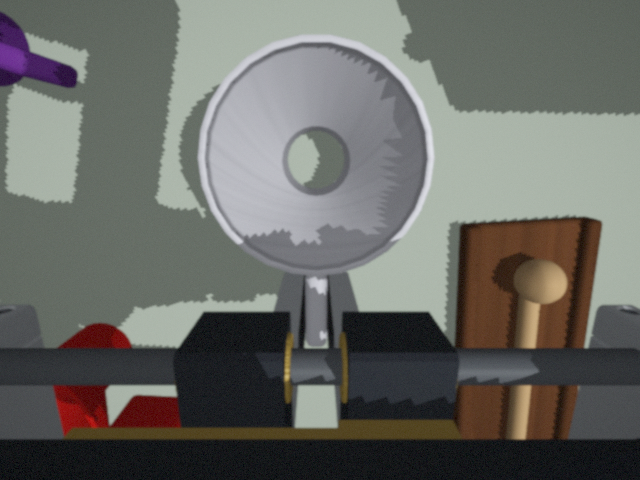

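```bash
cat > obs.py <<'E'
from go import *
import json
p,R0,o=pose();q=[float(x) for x in o['joint_positions']]
open('log.jsonl','a').write(json.dumps([q,p.tolist(),list(map(float,o['ee_rot']))])+'\n')
print(round(o['time'],2),np.round(q,3),np.round(p,4),np.round(np.degrees(o['ee_rot']),1),'F',np.round(o['wrist_force'],1),round(o['width'],4))
E
python3 obs.py
python3 -m creep '[[0,-10,0,0,0,0,255],[0,-25,0,0,0,0,255],[0,-50,0,0,0,0,255],[0,-80,0,0,0,0,255],[0,-80,0,0,0,0,255]]'
python3 -m creep '[[0,0,0,0,0,0,255],[0,0,0,0,0,0,255]]'
python3 obs.py
python3 - <<'E'
from go import *
import cv2
S=robot.snapshot('wrist');cv2.imwrite('pics/w11.png',S['color'])
E
```

```text
15.15 [-7.290e-01  5.360e-01  1.120e+00 -1.000e-03  1.490e+00 -1.862e+00] [ 0.5724 -0.4359  0.0451] [-89.7   0.   64.9] F [-0.4 -0.6  1.9] 0.0095
time: 15.78
tool_pos: [0.5744, -0.4375, 0.13]
ee_rot: [-1.574, 0.002, 1.134]
wrist_force: [0.2, 0.0, -0.5]
width: 0.0098
time: 16.02
tool_pos: [0.5719, -0.4353, 0.1225]
ee_rot: [-1.562, -0.001, 1.134]
wrist_force: [-1.3, -0.5, -1.9]
width: 0.0098
16.02 [-7.290e-01  4.990e-01  1.018e+00 -1.000e-03  1.633e+00 -1.862e+00] [ 0.5719 -0.4353  0.1225] [-89.5  -0.1  64.9] F [-1.3 -0.5 -1.9] 0.0098
```

View pics/w11.png

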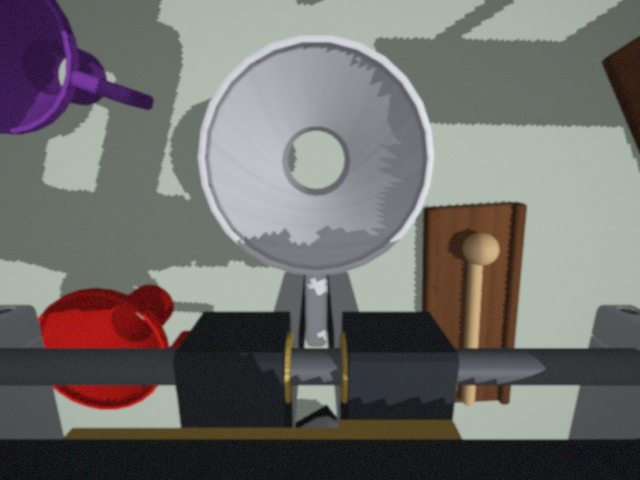

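```bash
python3 - <<'E'
import json,numpy as np
from scipy.optimize import least_squares
D=[json.loads(l) for l in open('log.jsonl')]+[[[1.0709,.0872,1.3707,0,1.6836,-.103],[.2126,.5068,.2048],[-1.5706,0,1.174]]]
def f(v):
    r0,L1,L2,e,zb=v[:5];out=[]
    for q,p,_ in D:
        a,b=q[1],q[1]+q[2]
        r=r0+L1*np.sin(a)+L2*np.sin(b)+e*np.sin(b-np.pi/2);z=zb+L1*np.cos(a)+L2*np.cos(b)+e*np.cos(b-np.pi/2)
        out+=[r-np.hypot(p[0],p[1]),z-p[2]]
    return np.array(out+[.01*(v[0]),.003*e,0.01*(L1-L2)])
r=least_squares(f,[0,.4,.4,0,0]);print(r.x.round(4),f(r.x).round(4))
r0,L1,L2,e,zb=r.x
for z in(.05,.12,.2,.217,.25,.28,.33,.4,.45,.5):
    best=max(((r0+L1*np.sin(a)+L2*np.sin(a+b)+e*np.sin(a+b-np.pi/2)) for a in np.linspace(-.76,2.03,800) for b in np.linspace(.27,2.55,400) if abs(zb+L1*np.cos(a)+L2*np.cos(a+b)+e*np.cos(a+b-np.pi/2)-z)<.004 and a+b>.5),default=0)
    print(z,round(best,3))
E
```

```text
[ 0.0021  0.4393  0.5024 -0.089  -0.2012] [-0.     -0.      0.0001  0.0002 -0.0001 -0.0002  0.     -0.0003 -0.0006]
0.05 0.894
0.12 0.871
0.2 0.837
0.217 0.83
0.25 0.812
0.28 0.794
0.33 0.763
0.4 0.71
0.45 0.664
0.5 0.61
```

```bash
cat >> go.py <<'E'
OFF=np.array([0.0,0.0,.0675]) # funnel axis in tool frame (x,z)
def fun(pos,yawdeg,ztcp):
    th=np.radians(yawdeg);R=tool_R([-np.sin(th),np.cos(th),0],[0,0,-1])
    t=np.array([pos[0],pos[1],ztcp])-R.apply(OFF);print('r',np.hypot(*t[:2]));return delta(R,tcp=t)
E
python3 - <<'E'
from go import *
p,R0,o=pose();S=robot.snapshot('wrist')
M=np.array(S['mount']);S['world_from_camera']=M
import cv2
# ellipse of rim outer in tool frame: plane tool y=-.036
def aty(u,v,y):
    o_,d=ray(S,u,v);return o_+d*(y-o_[1])/d[1]
for u,v in((199,155),(433,155),(316,36),(316,275),(316,155)):print(np.round(aty(u,v,-.034)*1e3,1))
fun(pl([.06,-.30,0],*ST),-55,.29)
fun(pl([.06,-.184,0],*ST),-55,.29)
E
```

```text
[-47.9 -34.   68.1]
[ 48.5 -34.   68.2]
[  0.2 -34.  112.1]
[  0.3 -34.   15.7]
[  0.3 -34.   68.2]
r 0.7979482746193383
t 16.12 shift [ 203.  -167.6  -92.4] turn [-0.5 29.9 -0.1] tcp [ 0.7428 -0.2914  0.29  ] F [-0.7 -0.2 -1. ] w 0.0097
r 0.7473594768002964
t 16.12 shift [ 300.  -167.   -28.7] turn [-0.5 29.9 -0.1] tcp [ 0.7262 -0.1766  0.29  ] F [-0.7 -0.2 -1. ] w 0.0097
```

```bash
sed -i 's/^OFF=.*/OFF=np.array([.0003,0.0,.064])/' go.py; python3 - <<'E'
from go import *
fun(pl([.055,-.24,0],*ST),-55,.29)
fun(pl([.055,-.17,0],*ST),-50,.29)
E
```

```text
r 0.7625542546179784
t 16.12 shift [ 251.9 -167.2  -52.1] turn [-0.5 29.9 -0.1] tcp [ 0.727 -0.23   0.29 ] F [-0.7 -0.2 -1. ] w 0.0097
r 0.7383987652158139
t 16.12 shift [ 315.4 -166.9  -16.3] turn [-0.5 24.9 -0. ] tcp [ 0.7214 -0.1574  0.29  ] F [-0.7 -0.2 -1. ] w 0.0097
```

```bash
python3 -m creep '[[10,-30,0,0,4,0,255],[35,-65,-10,0,8,0,255],[65,-100,-20,0,12,0,255],[100,-135,-30,0,17,0,255],[140,-167,-40,0,22,0,255]]'
python3 obs.py
python3 - <<'E'
from go import *
fun(pl([.055,-.22,0],*ST),-55,.29)
E
```

```text
time: 16.75
tool_pos: [0.6692, -0.326, 0.2923]
ee_rot: [-1.566, 0.002, 0.746]
wrist_force: [0.0, -0.4, -1.6]
width: 0.0098
16.75 [-5.290e-01  5.840e-01  5.590e-01 -1.000e-03  2.004e+00 -1.275e+00] [ 0.6692 -0.326   0.2923] [-89.7   0.1  42.7] F [ 0.  -0.4 -1.6] 0.0098
r 0.7540624075785975
t 16.75 shift [118.9   2.2  47.8] turn [-0.3  7.7 -0.1] tcp [ 0.7242 -0.2102  0.29  ] F [ 0.  -0.4 -1.6] w 0.0098
```

```bash
python3 -m creep '[[30,0,10,0,2,0,255],[60,0,22,0,4,0,255],[90,1,35,0,6,0,255],[119,1,48,0,7.7,0,255],[119,1,48,0,7.7,0,255]]'
python3 obs.py
python3 - <<'E'
from go import *
fun(pl([.055,-.11,0],*ST),-48,.288)
fun(pl([.052,.0,0],*ST),-40,.288)
E
```

```text
time: 17.38
tool_pos: [0.7241, -0.2075, 0.2895]
ee_rot: [-1.565, 0.003, 0.619]
wrist_force: [-0.9, -0.5, -2.2]
width: 0.0099
17.38 [-3.550e-01  6.120e-01  5.230e-01  1.000e-03  2.014e+00 -9.740e-01] [ 0.7241 -0.2075  0.2895] [-89.7   0.2  35.5] F [-0.9 -0.5 -2.2] 0.0099
r 0.7210086153868733
t 17.38 shift [56.6  1.9 95.9] turn [-0.3 -6.5 -0.2] tcp [ 0.7145 -0.0965  0.288 ] F [-0.9 -0.5 -2.2] w 0.0099
r 0.7022341314072034
t 17.38 shift [113.1   2.3 196.7] turn [ -0.4 -14.5  -0.1] tcp [0.702  0.0183 0.288 ] F [-0.9 -0.5 -2.2] w 0.0099
```

```bash
python3 -m creep '[[22,1,38,0,-3,0,255],[45,1,76,0,-5.5,0,255],[68,2,116,0,-8.5,0,255],[90,2,156,0,-11.5,0,255],[113,2,197,-0.3,-14.5,0,255]]'
python3 obs.py
python3 - <<'E'
from go import *
fun(pl([.050,.095,0],*ST),-32,.285)
E
```

```text
time: 18.0
tool_pos: [0.7014, 0.0154, 0.2887]
ee_rot: [-1.571, 0.003, 0.868]
wrist_force: [0.5, 0.9, -1.3]
width: 0.0096
18.0 [-0.057  0.454  0.754 -0.003  1.935 -0.927] [0.7014 0.0154 0.2887] [-90.    0.2  49.7] F [ 0.5  0.9 -1.3] 0.0096
r 0.7018658366753563
t 18.0 shift [72.9  3.4 74.5] turn [ 0.  -8.3 -0.2] tcp [0.6917 0.1192 0.285 ] F [ 0.5  0.9 -1.3] w 0.0096
```

```bash
python3 -m creep '[[20,0,20,0,-2,0,255],[40,1,40,0,-4.5,0,255],[60,2,60,0,-7,0,255],[73,3,74,0,-8.3,0,255],[73,3,74,0,-8.3,0,255]]'
python3 -m creep '[[0,0,0,0,0,0,255],[0,0,0,0,0,0,255]]'
python3 obs.py
python3 - <<'E'
from go import *
import cv2
for c in('wrist','side','top'):
    S=robot.snapshot(c);im=S['color']
    if c=='side': im=cv2.resize(im[200:400,190:390],None,fx=3,fy=3);W=S
    if c=='top': im=cv2.resize(im[120:240,180:340],None,fx=4,fy=4)
    cv2.imwrite(f'pics/p1{c}.png',im)
    for n in('ring','funnel_mid','jar_mouth'):
        print(c,n,[(np.round(d['point'],4),round(d['p'],2)) for d in robot.landmark_of(n,c)][:2])
fun(pl([.050,.095,0],*ST),-32,.285)
print(pl([.05,.095,0],*ST))
E
```

```text
time: 18.62
tool_pos: [0.6924, 0.1197, 0.2857]
ee_rot: [-1.571, 0.003, 1.014]
wrist_force: [0.5, -0.5, -1.4]
width: 0.0099
time: 18.88
tool_pos: [0.6928, 0.118, 0.2862]
ee_rot: [-1.571, 0.002, 1.011]
wrist_force: [0.5, -0.1, -1.4]
width: 0.0101
18.88 [ 0.089  0.455  0.757 -0.002  1.93  -0.923] [0.6928 0.118  0.2862] [-90.    0.1  57.9] F [ 0.5 -0.1 -1.4] 0.0101
wrist ring [(array([0.6352, 0.1528, 0.195 ]), 0.51)]
wrist funnel_mid []
wrist jar_mouth [(array([0.638 , 0.1523, 0.1897]), 0.89)]
side ring [(array([0.6359, 0.1541, 0.2201]), 0.68)]
side funnel_mid [(array([0.6348, 0.1529, 0.2811]), 0.78), (array([ 0.3348, -0.3428,  0.045 ]), 0.73)]
side jar_mouth [(array([0.6393, 0.1499, 0.191 ]), 0.58)]
top ring []
top funnel_mid [(array([ 0.3369, -0.3422,  0.0394]), 0.97), (array([ 0.3789, -0.5507,  0.0421]), 0.69)]
top jar_mouth []
r 0.7018658366753563
t 19.48 shift [-0.7  1.1  0.6] turn [ 0.   0.1 -0.1] tcp [0.6917 0.1192 0.285 ] F [ 0.5 -0.4 -0.7] w 0.0102
[0.63754972 0.15339188 0.        ]
```

View pics/p1wrist.png

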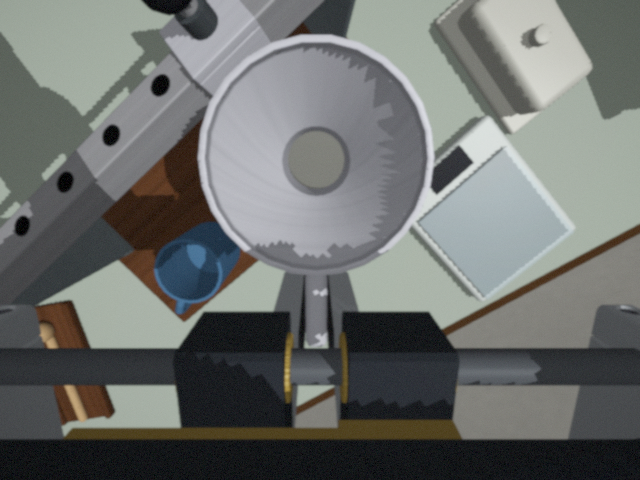

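View pics/p1side.png

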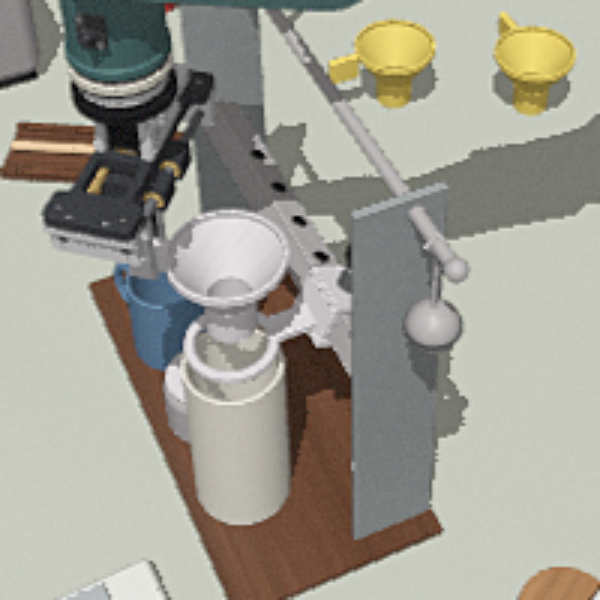

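View pics/p1top.png

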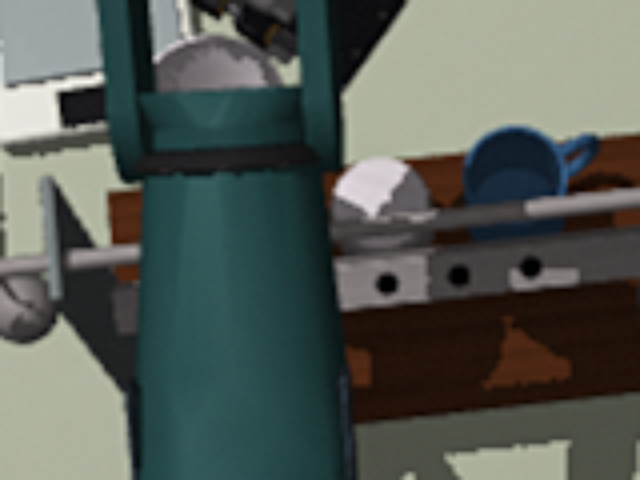

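```bash
python3 -m creep '[[-0.5,10,0.5,0,0,0,255],[-0.5,22,0.5,0,0,0,255],[-0.5,34,0.5,0,0,0,255],[-0.5,46,0.5,0,0,0,255],[-0.5,58,0.5,0,0,0,255]]'
python3 -m creep '[[0,2,0,0,0,0,255],[0,2,0,0,0,0,255]]'
python3 obs.py
python3 - <<'E'
from go import *
import cv2
S=robot.snapshot('side');cv2.imwrite('pics/p2s.png',cv2.resize(S['color'][220:340,210:370],None,fx=5,fy=5))
for n in('ring','funnel_mid','jar_mouth'):
        print(n,[(np.round(d['point'],4),round(d['p'],2)) for d in robot.landmark_of(n,'side')][:1])
E
```

```text
time: 20.1
tool_pos: [0.6917, 0.1191, 0.2269]
ee_rot: [-1.571, 0.002, 1.013]
wrist_force: [0.8, 0.2, -1.2]
width: 0.0096
time: 20.35
tool_pos: [0.6918, 0.1191, 0.2261]
ee_rot: [-1.571, 0.002, 1.013]
wrist_force: [0.1, -0.1, -1.4]
width: 0.0095
20.35 [ 0.091  0.438  0.899 -0.002  1.805 -0.923] [0.6918 0.1191 0.2261] [-90.    0.1  58. ] F [ 0.1 -0.1 -1.4] 0.0095
ring [(array([0.6351, 0.1543, 0.2183]), 0.69)]
funnel_mid [(array([ 0.1791, -0.2786,  0.0404]), 0.9)]
jar_mouth [(array([0.6378, 0.1544, 0.1899]), 0.87)]
```

View pics/p2s.png

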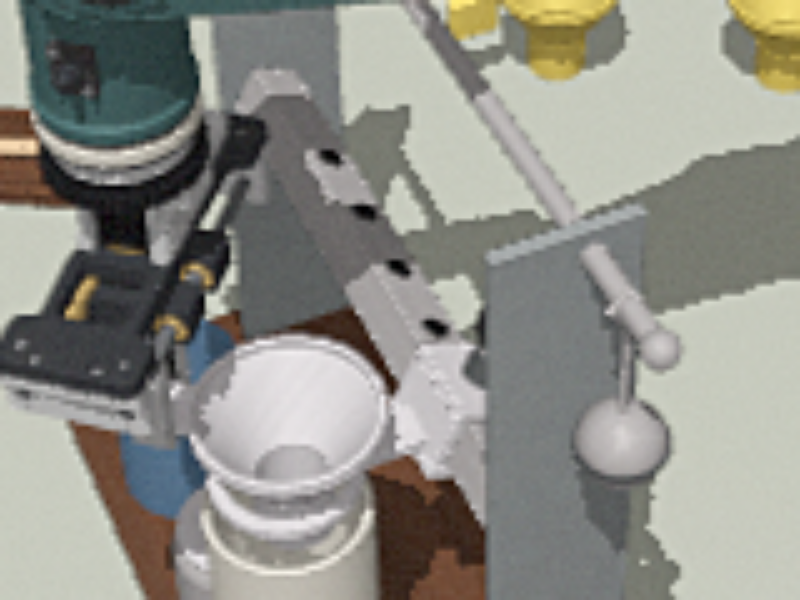

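In the ring, free so far. Lowering in small steps.

```bash
python3 -m creep '[[0,3,0,0,0,0,255],[0,6,0,0,0,0,255],[0,8,0,0,0,0,255],[0,8,0,0,0,0,255]]'; python3 obs.py
python3 -m creep '[[0,1,0,0,0,0,255],[0,2,0,0,0,0,255],[0,2,0,0,0,0,255]]'; python3 obs.py
```

```text
time: 21.05
tool_pos: [0.6921, 0.119, 0.2184]
ee_rot: [-1.572, 0.001, 1.013]
wrist_force: [1.6, 0.5, -0.5]
width: 0.0093
21.05 [ 0.091  0.438  0.915 -0.002  1.789 -0.923] [0.6921 0.119  0.2184] [-90.1   0.1  58. ] F [ 1.6  0.5 -0.5] 0.0093
time: 21.42
tool_pos: [0.6924, 0.1189, 0.2174]
ee_rot: [-1.573, 0.0, 1.013]
wrist_force: [3.2, -0.4, 4.3]
width: 0.0102
21.43 [ 0.09   0.437  0.918 -0.002  1.785 -0.923] [0.6924 0.1189 0.2174] [-90.1   0.   58. ] F [ 3.2 -0.4  4.3] 0.0102
```

```bash
python3 -m creep '[[0.4,-0.5,-0.7,0,0,0,255],[0.8,-0.5,-1.3,0,0,0,255],[0.8,-0.5,-1.3,0,0,0,255]]'; python3 obs.py
python3 -m creep '[[0,1,0,0,0,0,255],[0,2,0,0,0,0,255],[0,2,0,0,0,0,255]]'; python3 obs.py
```

```text
time: 21.8
tool_pos: [0.6933, 0.119, 0.2163]
ee_rot: [-1.571, 0.002, 1.013]
wrist_force: [2.5, -0.2, 2.9]
width: 0.0098
21.8 [ 0.09   0.442  0.914 -0.002  1.788 -0.923] [0.6933 0.119  0.2163] [-90.    0.1  58. ] F [ 2.5 -0.2  2.9] 0.0098
time: 22.18
tool_pos: [0.6936, 0.1191, 0.215]
ee_rot: [-1.572, 0.001, 1.013]
wrist_force: [1.5, -1.3, 5.0]
width: 0.0099
22.18 [ 0.09   0.441  0.917 -0.002  1.783 -0.923] [0.6936 0.1191 0.215 ] [-90.1   0.1  58. ] F [ 1.5 -1.3  5. ] 0.0099
```

```bash
python3 -m creep '[[0,0,0,0,0,0,120],[0,0,0,0,0,0,120],[0,0,0,0,0,0,120],[0,0,0,0,0,0,120]]'; python3 obs.py
python3 - <<'E'
from go import *
import cv2
S=robot.snapshot('side');cv2.imwrite('pics/p3s.png',cv2.resize(S['color'][220:340,210:370],None,fx=5,fy=5))
S=robot.snapshot('wrist');cv2.imwrite('pics/p3w.png',S['color'])
E
```

```text
time: 22.68
tool_pos: [0.6931, 0.1193, 0.2141]
ee_rot: [-1.57, 0.002, 1.013]
wrist_force: [0.3, -0.2, -0.6]
width: 0.046
22.68 [ 0.091  0.442  0.918 -0.002  1.784 -0.923] [0.6931 0.1193 0.2141] [-90.    0.1  58.1] F [ 0.3 -0.2 -0.6] 0.046
```

View pics/p3s.png

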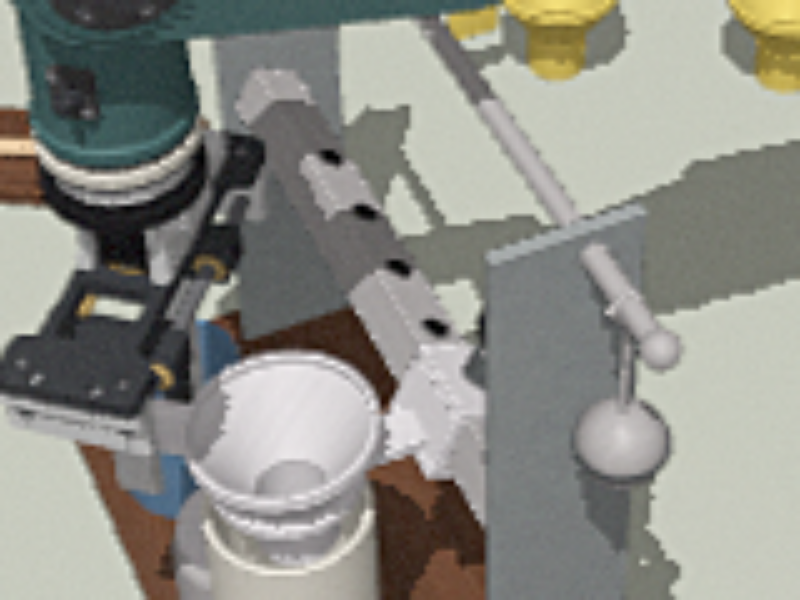

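View pics/p3w.png

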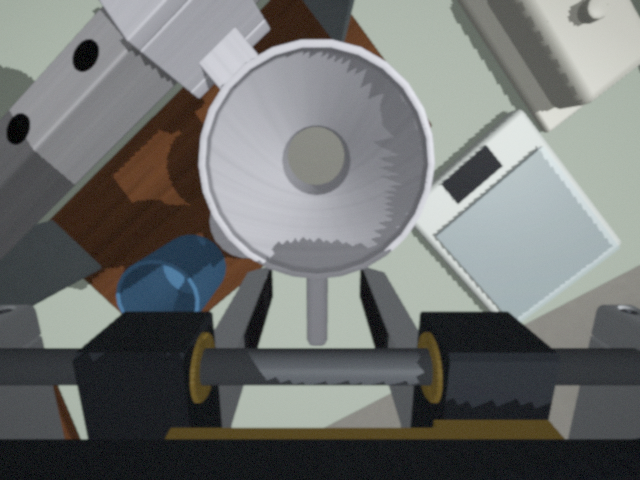

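```bash
python3 -m creep '[[0,-15,0,0,0,0,120],[0,-40,0,0,0,0,120],[0,-75,0,0,0,0,120],[0,-115,0,0,0,0,120],[0,-130,0,0,0,0,120]]'
python3 -m creep '[[-60,0,-30,0,0,0,120],[-120,0,-60,0,0,0,120],[-180,0,-90,0,0,0,120],[-220,0,-110,0,0,0,120],[-220,0,-110,0,0,0,120]]'; python3 obs.py
python3 - <<'E'
from go import *
import cv2
S=robot.snapshot('side');cv2.imwrite('pics/p4s.png',cv2.resize(S['color'][200:400,190:390],None,fx=3,fy=3))
for n in('ring','funnel_mid','jar_mouth','knob','mug','tin'):
        print(n,[(np.round(sframe().inv().apply(d['point']-np.array([*ST[:2],0])),4),round(d['p'],2)) for d in robot.landmark_of(n,'side')][:2])
S=robot.snapshot('top');cv2.imwrite('pics/p4t.png',S['color'])
for n in('ring','funnel_mid','jar_mouth','knob','mug','tin'):
        print(n,[(np.round(sframe().inv().apply(d['point']-np.array([*ST[:2],0])),4),round(d['p'],2)) for d in robot.landmark_of(n,'top')][:2])
E
```

```text
time: 23.4
tool_pos: [0.6937, 0.1194, 0.3501]
ee_rot: [-1.577, -0.003, 1.013]
wrist_force: [-0.5, -0.4, 0.5]
width: 0.0496
time: 24.02
tool_pos: [0.6696, -0.1304, 0.3459]
ee_rot: [-1.572, 0.002, 1.006]
wrist_force: [-0.2, -0.1, 0.2]
width: 0.0496
24.02 [-0.274  0.433  0.668 -0.003  2.04  -1.281] [ 0.6696 -0.1304  0.3459] [-90.1   0.1  57.6] F [-0.2 -0.1  0.2] 0.0496
ring [(array([0.0508, 0.094 , 0.2198]), 0.55)]
funnel_mid [(array([-0.3189, -0.355 ,  0.0444]), 0.66), (array([-0.127 , -0.6501,  0.0451]), 0.61)]
jar_mouth [(array([0.0549, 0.0942, 0.1915]), 0.83), (array([ 0.0533, -0.0963,  0.0135]), 0.38)]
knob [(array([0.0453, 0.0987, 0.2099]), 0.28), (array([-0.15  ,  0.3277,  0.0037]), 0.21)]
mug [(array([ 0.0515, -0.0998,  0.0128]), 0.62), (array([-0.0663,  0.0023,  0.406 ]), 0.33)]
tin [(array([ 0.0009,  0.0005, -0.0024]), 0.6), (array([0.0512, 0.0006, 0.0108]), 0.53)]
ring [(array([0.051 , 0.0937, 0.222 ]), 0.77)]
funnel_mid [(array([-0.4708, -0.2715,  0.0444]), 0.85), (array([0.0518, 0.0964, 0.2106]), 0.66)]
jar_mouth []
knob [(array([-0.0724,  0.0948,  0.2728]), 0.72)]
mug [(array([ 0.055 , -0.0966,  0.0079]), 0.47)]
tin [(array([0.0563, 0.0019, 0.0087]), 0.56)]
```

View pics/p4s.png

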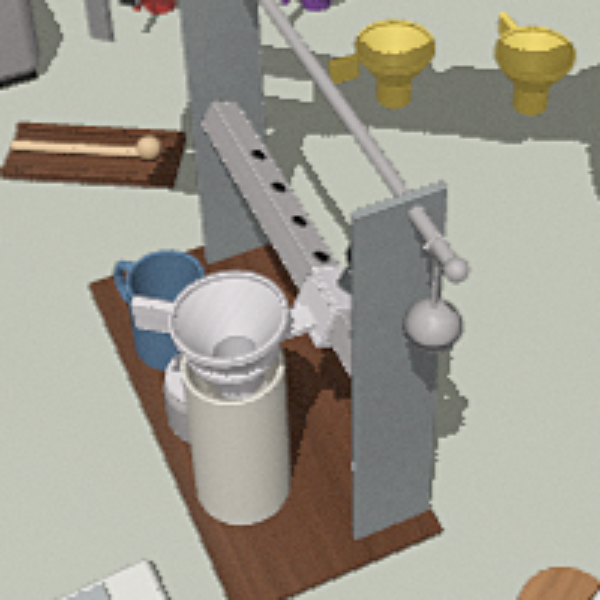

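View pics/p4t.png

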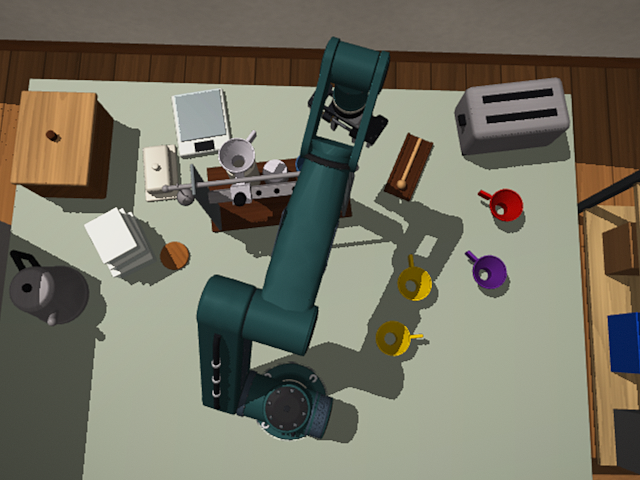

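```bash
python3 -c "
from bench import robot
print(robot.close_job())"
```

```text
the job is handed in; nothing more can be done
None
```

The job is done and handed in at about 24 s of the 72 s limit. The funnel holder is pinned over the jar and the aluminium funnel sits upright in its ring.

**What I did:**
- I gripped the knob along its axis and pulled it about 17 mm, then slid the holder 142.5 mm to the +95 mm hole.
- I let the knob down and released it.
- I took the grey funnel by its handle, carried it around the outside of the right upright and lowered it into the ring. I shifted it about 1.5 mm sideways when it first touched, then let go and moved clear.

**Final checks that agreed:**
- **Pin:** the knob's pull force dropped to about zero on lowering. The released knob's measured height was 273 mm, against 276 mm expected for pin home and about 288 mm if it were out. The wrist picture matched the one taken before the pull.
- **Funnel:** its mid-point was found at (52, 96, 211) mm in the stand's frame, where about (50, 95, 211) was expected. It looked level in the pictures.
- **Bystanders:** the jar, mug and tin were found where they started, within measurement error, and nothing else looked disturbed in the top picture. The tool showed no contact force.

**Checks that disagreed or were skipped:**
- The pull force still read about 9 N when the knob was about 4 mm from home, where I expected about 6 N.
- The last side view missed the knob (only low-confidence false hits) and the seated funnel, and the top view missed the jar mouth. Each was confirmed from another camera.
- I did not push the holder sideways to test that the pin locks it.

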